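# Crack open the gasketed dry box and hold it ajar

### The arm

A 6-joint arm with a two-finger parallel gripper is mounted at the origin on the work surface. World frame = base frame: x ahead of the robot, y to its left, z up, the work surface at z = 0. Lengths are in m, angles in rad, forces in N, time in s.
With the tool pointing down it reaches from about 0.25 to 0.775 m from the base axis. Payload 4 kg.
Tool frame: the origin (TCP) lies midway between the tips of the shut fingers; the grasp point (between the pads) lies 19 mm behind it (robot.tcp_to_grasp is the distance from the TCP to the grasp point, in m); z points along the fingers, x is the direction in which the jaws open and shut, and the axes are right-handed (so a half turn about z gives the same grasp; the last joint's range is limited). The gripper opens to 94 mm and grips with 3 to 60 N. Pads are 16 mm wide; open, the fingers measure 119 mm over their backs; the gripper's body (75 mm by 177 mm) begins 78 mm behind the grasp point.
Start: joints at [1.186, 0.087, 1.371, -0, 1.684, -0.103], TCP at [0.153, 0.528, 0.206] pointing down, gripper open.
Joint ranges: [-3.1, 3.1], [-0.76, 2.03], [0.27, 2.55], [-1.08, 4.22], [0.17, 2.65], [-2.57, 2.57]. Speed limits (rad/s): [2.79, 2.79, 3.14, 3.14, 3.14, 3.14].

### API

Orientations are given as [roll, pitch, yaw] about the fixed x, y, z axes, in that order (R = Rz(yaw) Ry(pitch) Rx(roll)).
In Python, from bench import get_obs, vision, robot gives the robot as it stands.
- The arm moves only by the tool servo_tool, never from a script. Its argument "targets" is text: rows parted by semicolons, each of 7 numbers parted by spaces: the opening, from 0 (shut) to 1 (fully open), then the shift along the tool's x, y, z as a fraction of full scale, then the turn, a rotation vector about the tool's x, y, z as a fraction of full scale. A call has 1 to 12 rows; each row is the pose to reach, as a shift and turn from the pose commanded when the call began, along the tool's axes at that moment, turning the shorter way round; what a row does not reach only later rows make up. Full scale, the value 1, is 0.25 m for a shift and pi rad for a turn. A row lasts 1/12 s, in which the tool goes at most 41.7 mm and 7.16 degrees, less where a joint would pass 70% of its speed; a pose out of reach is approached as far as the arm can. A call with a number of a shift or a turn outside -1 to 1 is refused whole. A call with a gripper value outside its range is refused whole. The fingers move at their own pace and stop on an object; the grip force is fixed at half the most. Time passes only in rows, so rows that repeat a pose let the fingers close. It gives the time, the measured TCP pose, the force and the opening at its end, in the units of the state.
- get_obs(): the state, without advancing time (a new reading comes with each control period).
- vision.snapshot(name): name is "scene" or "top" or "wrist"; returns a dict with "image" (384x512x3 uint8, red, green, blue), "mtx" (3x3 intrinsics, pixels), "world_from_camera" (4x4, takes a point from camera to world coordinates); the wrist camera has in their place "T_tool_cam" (4x4, takes a point from camera to tool coordinates, whose origin is the TCP and whose axes are the tool frame's). Camera axes: x right, y down, z forward; pixel columns grow to the right and rows downward; lengths in m; the calibration is good to about 2 mm. A picture is of the moment at which its call begins: read the wrist's pose just before it. There is no depth.
- robot.close_job(): hands the job in, once; it reports no verdict.
The state is a dict: "time": time; "joint_positions": joint angles; "qvel": joint speeds; "joint_torque": joint torques, N m; "tool_pos": TCP position; "ee_rot": TCP orientation; "wrist_force": force on the tool from outside, world axes, zero at the start; "wrist_torque": the same for the moment, N m; "width": finger opening in m.
Only numpy, scipy, OpenCV 4.12 (cv2) and the standard library are available. Lean on these libraries where they do the work, as an engineer would, in place of code of your own. Each camera call takes 0.05 s, during which the arm holds its last target.

### The job

Flip the dry box's cam lever all the way over, away from the lid, so that its bolt slides off the lid. Then take the bar handle, pull the lid free of its clinging gasket and hold it ajar, its front edge about 30 mm open, so that the air inside can even out; it must not fly up past 60 mm. Finish while still holding it there, with the lever left over and the other things on the mat left where they lie.

Things in the scene. Friction and masses are not known exactly. Their poses are not given: they have to be found in the camera images.
- drybox: Grey metal dry box fixed to the bench on a dark steel base plate (plate 260 x 300 x 8 mm, from 115 mm on the right to 185 mm on the left of the origin). Box 220 (x) x 180 (y) x 90 mm high. Origin on the bench under the centre of the box; its x axis points from the front (handle) edge to the hinged back edge, y to the left, where the lock block with the cam lever stands, z up. All 'box' coordinates here are in this frame.
- lid_bar (a point): Centre of the bar handle on the lid: a round steel bar, 16 mm diameter, 112 mm long, parallel to the box's y axis, on two posts 12 mm thick at 50 mm either side of the centre. 142 mm above the bench when shut, at box (-60, 0, 142) mm; the lid's top face is 32 mm below the bar's axis, so there are 24 mm clear under the bar. It rises with the lid.
- lid_hinge (a point): Point on the lid's hinge axis, which runs along the box's y axis at the back edge, at box (112, 0, 90) mm. The bar's axis lies 172 mm in front of and 52 mm above it when the lid is shut.
- lid (a joint): Opening angle of the aluminium lid (rad), 0 shut, at most 0.35; its front edge is 226 mm from the hinge, so 0.13 rad is 30 mm open there. About 0.3 to 0.55 kg. The gasket clings: at the bar it takes about 15 to 18 N upwards (weight included) to break the lid away, then the pull fades over the first 0.06 rad (10 mm at the bar) to the lid's weight alone, 2 to 4 N. Let go, the lid falls back. While the bolt covers the tab on the lid's left edge the lid cannot be lifted.
- lever_grip (a point): Centre of the black cross grip at the end of the cam lever: a flat-ended cylinder, 22 mm diameter, 32 mm long, parallel to the box's x axis. The lever is a thin steel rod; the grip is 75 mm from the pivot. With the lever locked it leans over the lid, at box (0, 82, 181) mm; fully over it is at box (0, 198, 181) mm. It swings in the plane at right angles to the box's x axis.
- lever_pivot (a point): Point on the cam lever's pivot axis, which runs along the box's x axis, at box (0, 140, 133) mm.
- lever (a joint): Cam lever angle (rad): 0 locked (leaning 0.875 rad from upright towards the lid), 0.875 upright, starts between 0 and 0.3; 1.75 fully over, leaning away from the lid (its stop). It stays where it is left; about 2 N at the grip moves it. It draws the bolt off the lid by 16 mm; the bolt is clear of the tab above about 1.25 rad.
- unit: Bystander: an opened electronic control unit, aluminium housing 110 x 130 x 29 mm with green board and black connector block, lying on the bench on the box's right. Origin centre of its underside.
- meter: Bystander: a black hand meter, 55 x 110 x 28 mm, lying flat on the bench on the box's left, beyond the lever. Origin centre of its underside.
- driver: Bystander: a screwdriver lying flat behind the box, along its hinge side. Origin on its underside.

How it is judged:
On the way, in this order (a step that is already met when the one before it is completed fails the run):
1. the cam lever is flipped over (above 1.35 rad) with the lid still shut (value of joint lever above 1.35 rad and value of joint lid below 0.03 rad), for 0.2 s.
2. the lid is broken free of its gasket by the fingers (value of joint lid above 0.07 rad and contact force between the fingers and lid above 1 N), for 0.1 s.
At the end, for the whole second after the job is handed in: The fingers hold the lid still (more than 1 N on it, under 0.05 rad/s) between 0.08 and 0.20 rad open (front edge 18 to 45 mm), the lever is over (above 1.35 rad) and the unit, the meter and the screwdriver are within 20 mm of where they lay (value of joint lid between 0.08 and 0.2 rad and velocity of joint lid between -0.05 and 0.05 rad/s and contact force between the fingers and lid above 1 N and value of joint lever above 1.35 rad and distance of each of unit, meter, driver from where it was at the start of the episode below 0.02 m); the arm keeps its last pose, push and grip.
It fails at once if the lid flies up past 0.30 rad (67 mm at its front edge) (value of joint lid above 0.3 rad).
It fails at once if a bystander is pushed by more than 20 mm (distance of any of unit, meter, driver from where it was at the start of the episode above 0.02 m).
It also fails if it takes over 42 s, if anything falls off the work surface, if the arm or the gripper's body presses on something with over 40 N, if the wrist force passes 120 N, or if a joint passes its speed limit or range.

## Working session

There is one attempt and no reset: what is moved stays moved. The work goes in short steps, Python scripts to look and compute and a tool call to move; the robot and the scene stay as the last step left them, time stands still between calls to the robot, and variables do not carry over. Pictures are saved under pics/ and viewed, and the job is handed in when it is done.

Besides the shell and the picture viewer there is one more tool, called after "Emit:" by a JSON object that holds its "name" and its "arguments", one argument or row to a line. servo_tool: Moves the arm, as the interface text tells. Its arguments: {"type":"object","properties":{"targets":{"type":"string"}},"required":["targets"]}

```bash
mkdir -p pics; ls
python3 - <<'E'
from bench import get_obs, vision, robot
import cv2,pickle
o=get_obs(); print(o)
d={}
for n in ["scene","top","wrist"]:
    s=vision.snapshot(n); d[n]=s; cv2.imwrite(f"pics/{n}0.png",s["image"][:,:,::-1])
    print(n,{k:v.round(4).tolist() for k,v in s.items() if k!="image"})
pickle.dump((o,d),open("s0.pkl","wb"))
E
```

```text
pics
{'time': 0.0, 'joint_positions': array([ 1.18588284e+00,  8.79484538e-02,  1.37224288e+00, -2.07910041e-05,
        1.68363483e+00, -1.03098294e-01]), 'qvel': array([-5.28168641e-04,  3.92796496e-06, -1.21272755e-03, -1.08118983e-04,
        2.19366210e-03,  4.51135450e-04]), 'joint_torque': array([ 8.14599298e-04, -3.40187180e+01, -3.02422106e+01,  7.18861283e-02,
        3.32418596e-02, -1.69901627e-04]), 'tool_pos': array([0.15275335, 0.52777734, 0.20431356]), 'ee_rot': array([-3.14138334e+00,  2.22377221e-03,  1.28897904e+00]), 'wrist_force': array([ 0.33858961, -0.06357059,  0.55262485]), 'wrist_torque': array([0.02692336, 0.00181204, 0.04891782]), 'width': 0.09395764240745419}
scene {'mtx': [[401.4289, 0.0, 256.4966], [0.0, 401.4289, 196.6579], [0.0, 0.0, 1.0]], 'world_from_camera': [[0.7974, 0.5243, -0.2987, 0.9153], [0.6034, -0.6973, 0.3868, -0.4264], [-0.0055, -0.4887, -0.8725, 1.0648], [0.0, 0.0, 0.0, 1.0]]}
top {'mtx': [[478.1062, 0.0, 254.3087], [0.0, 478.1062, 194.2406], [0.0, 0.0, 1.0]], 'world_from_camera': [[-0.0012, -0.9887, 0.1499, 0.4476], [-1.0, -0.0001, -0.0088, 0.0015], [0.0087, -0.1499, -0.9887, 1.1691], [0.0, 0.0, 0.0, 1.0]]}
wrist {'mtx': [[303.5199, 0.0, 258.3469], [0.0, 303.5199, 191.5479], [0.0, 0.0, 1.0]], 'T_tool_cam': [[1.0, -0.0001, -0.0004, 0.0001], [0.0002, 0.9668, 0.2554, -0.0744], [0.0004, -0.2554, 0.9668, -0.1784], [0.0, 0.0, 0.0, 1.0]]}
```

View pics/scene0.png

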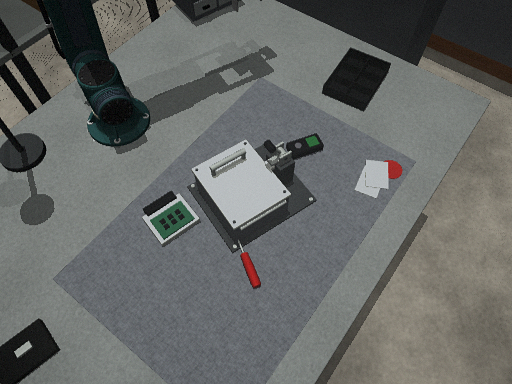

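View pics/top0.png

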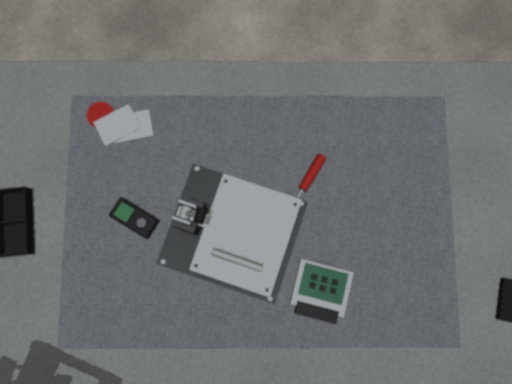

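View pics/wrist0.png

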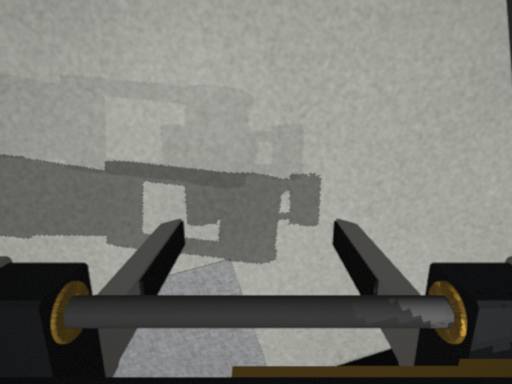

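The top view shows the lid's white square around (247,235), the bar near (237,260), the lever and lock block near (188,213), and the meter at (134,218). Next I'll zoom in.

Run:
```python
import pickle,cv2
o,d=pickle.load(open("s0.pkl","rb"))
a=d["top"]["image"][155:305,100:310,::-1]; cv2.imwrite("pics/tc.png",cv2.resize(a,None,fx=3.8,fy=3.8,interpolation=cv2.INTER_CUBIC))
a=d["scene"]["image"][125:260,180:335,::-1]; cv2.imwrite("pics/sc.png",cv2.resize(a,None,fx=4.4,fy=4.4,interpolation=cv2.INTER_CUBIC))
```

```text
(no output)
```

View pics/tc.png

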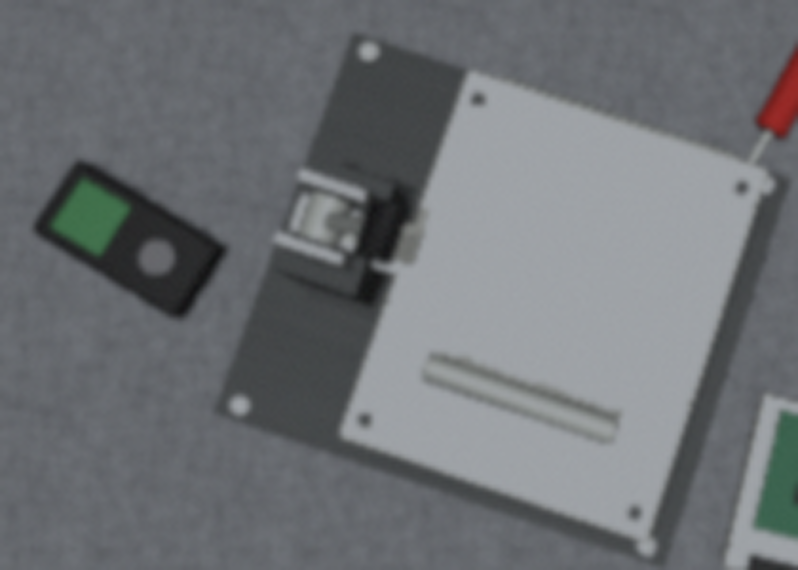

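View pics/sc.png

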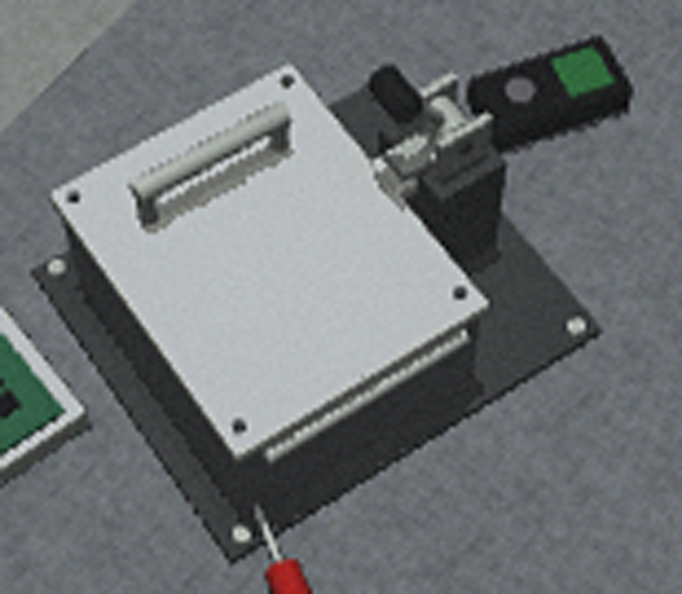

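The lid screws, bar ends and black grip are all visible in both views, so I can triangulate from those pixels.

```bash
cat > h.py <<'E'
import numpy as np
def ray(s,p,T=None):
    T=s["world_from_camera"] if T is None else T
    d=T[:3,:3]@np.linalg.inv(s["mtx"])@np.array([p[0],p[1],1.]); return T[:3,3],d/np.linalg.norm(d)
def tri(rs):
    A=np.zeros((3,3));b=np.zeros(3)
    for c,d in rs:
        P=np.eye(3)-np.outer(d,d);A+=P;b+=P@c
    x=np.linalg.solve(A,b); return x,[np.linalg.norm((np.eye(3)-np.outer(d,d))@(x-c)) for c,d in rs]
def onz(r,z): return r[0]+r[1]*(z-r[0][2])/r[1][2]
E
python3 - <<'E'
import pickle,numpy as np
from h import *
o,d=pickle.load(open("s0.pkl","rb"))
t=lambda u,v:(100+(u+.5)/3.8-.5,155+(v+.5)/3.8-.5); s=lambda u,v:(180+(u+.5)/4.4-.5,125+(v+.5)/4.4-.5)
pts={"scBL":((478,98),(460,293)),"scBR":((741,187),(239,426)),"scFL":((363,419),(287,82)),"scFR":((634,512),(73,197)),
"barL":((429,367),(283,115)),"barR":((614,428),(139,192)),"grip":((385,220),(397,92)),
"plBL":((369,51),(577,326)),"plBR":((765,185),(241,534)),"plFR":((647,547),(57,266))}
R={}
for k,(a,b) in pts.items():
    x,e=tri([ray(d["top"],t(*a)),ray(d["scene"],s(*b))]); R[k]=x; print(k,x.round(4),np.round(e,4))
F=(R["scFL"]+R["scFR"])/2;B=(R["scBL"]+R["scBR"])/2
ex=B-F; L=R["scFL"]+R["scBL"]-R["scFR"]-R["scBR"]
yaw=np.arctan2(ex[1],ex[0]); print("yaw",yaw,np.arctan2(L[1],L[0])-np.pi/2, "ctr",(F+B)/2)
bd=R["barL"]-R["barR"]; print("bar yaw",np.arctan2(bd[1],bd[0])-np.pi/2,"barlen",np.linalg.norm(bd),"ctr",(R["barL"]+R["barR"])/2)
import math
yaw=np.arctan2(L[1],L[0])-np.pi/2
c,sn=math.cos(yaw),math.sin(yaw); Rm=np.array([[c,-sn],[sn,c]])
barc=((R["barL"]+R["barR"])/2)[:2]
O=barc+Rm@[.06,0]
for k in R: print(k,"box",(Rm.T@(R[k][:2]-O)).round(4),R[k][2].round(4))
for n,(a,h) in {"meter":((130,240),.028)}.items(): 
    w=onz(ray(d["top"],t(*a)),h); print(n,w,Rm.T@(w[:2]-O))
# meter corners
for a in [(85,162),(226,248),(182,320),(36,228)]:
    w=onz(ray(d["top"],t(*a)),.028);print("m",w.round(3),(Rm.T@(w[:2]-O)).round(3))
E
```

```text
scBL [0.6392 0.0566 0.1101] [0.0006 0.0006]
scBR [ 0.5862 -0.0983  0.1099] [0.0003 0.0003]
scFL [0.4514 0.1216 0.1079] [0.0005 0.0005]
scFR [ 0.3984 -0.0346  0.1096] [0.0006 0.0006]
barL [0.4803 0.0817 0.1386] [0.0003 0.0003]
barR [ 0.4467 -0.0218  0.1438] [0.0004 0.0004]
grip [0.5558 0.1006 0.2042] [0.0008 0.0008]
plBL [0.6886 0.1333 0.0104] [0. 0.]
plBR [ 0.6007 -0.1231  0.01  ] [0.0003 0.0003]
plFR [ 0.3733 -0.045   0.0113] [0.0006 0.0006]
yaw -0.33019723973162907 -0.32803040667011385 ctr [0.51880423 0.01133411 0.1093933 ]
bar yaw -0.31420480041467 barlen 0.10890694694326625 ctr [0.46349248 0.02992185 0.14121864]
scBL box [0.0977 0.0819] 0.1101
scBR box [ 0.0975 -0.0818] 0.1099
scFL box [-0.101   0.0829] 0.1079
scFR box [-0.1008 -0.0821] 0.1096
barL box [-0.0608  0.0544] 0.1386
barR box [-0.0592 -0.0544] 0.1438
grip box [0.0046 0.0966] 0.2042
plBL box [0.1198 0.1704] 0.0104
plBR box [ 0.1192 -0.1007] 0.01
plFR box [-0.1213 -0.1   ] 0.0113
meter [0.56361333 0.279447   0.028     ] [-0.04560951  0.26847699]
m [0.613 0.31  0.028] [-0.008  0.313]
m [0.559 0.219 0.028] [-0.031  0.21 ]
m [0.513 0.245 0.028] [-0.082  0.22 ]
m [0.571 0.339 0.028] [-0.058  0.327]
```

The box pose agrees across the screws, plate and bar: origin ≈ (0.519, 0.011), yaw ≈ -0.329. The lever is at about 0.3 rad. Next I'll go above the lid with shut fingers and the jaws along box x.

```bash
cat >> h.py <<'E'
from scipy.spatial.transform import Rotation as Ro
YAW=-0.329; O=np.array([0.5193,0.0108,0.])
RB=Ro.from_euler('z',YAW).as_matrix()
def w(b): return O+RB@np.array(b)
def box(p): return RB.T@(np.array(p)-O)
def delta(o,wp,yaw=YAW,pitch=0):
    R0=Ro.from_euler('xyz',o["ee_rot"]); R1=Ro.from_euler('xyz',[np.pi,pitch,yaw])
    return ((R0.inv().apply(np.array(wp)-o["tool_pos"]))/.25).round(4),((R0.inv()*R1).as_rotvec()/np.pi).round(4)
E
python3 - <<'E'
from bench import get_obs
from h import *
o=get_obs(); print(delta(o,w([0,.04,.27])),delta(o,(o["tool_pos"]+w([0,.04,.27]))/2), w([0,.04,.27]))
E
```

```text
(array([-1.4199,  1.9909, -0.2595]), array([4.00e-04, 4.00e-04, 5.15e-01])) (array([-0.7099,  0.9954, -0.1298]), array([4.00e-04, 4.00e-04, 5.15e-01])) [0.53222387 0.04865464 0.27      ]
```

Emit:
{"name": "servo_tool", "arguments": {
  "targets": "0 -0.1 0.1 -0.26 0 0 0.04; 0 -0.25 0.3 -0.26 0 0 0.1; 0 -0.7 0.98 -0.26 0 0 0.5; 0 -0.7 0.98 -0.26 0 0 0.5; 0 -0.7 0.98 -0.26 0 0 0.5; 0 -0.7 0.98 -0.26 0 0 0.5; 0 -0.7 0.98 -0.26 0 0 0.5; 0 -0.7 0.98 -0.26 0 0 0.5; 0 -0.7 0.98 -0.26 0 0 0.5; 0 -0.7 0.98 -0.26 0 0 0.5; 0 -0.7 0.98 -0.26 0 0 0.5; 0 -0.7 0.98 -0.26 0 0 0.5"
}}

```text
time: 1.15
tool_pos: [0.3398, 0.2916, 0.2701]
ee_rot: [3.141, 0.001, -0.218]
wrist_force: [-0.0, -1.2, -0.5]
width: 0.0176
```

Run:
```python
from bench import get_obs
from h import *
o=get_obs(); print(o["time"],o["tool_pos"],o["ee_rot"],delta(o,w([0,.04,.27])))
```

```text
1.15 [0.3397688  0.29156428 0.27014285] [ 3.14121749e+00  5.43551922e-04 -2.18387597e-01] (array([9.620e-01, 7.818e-01, 3.000e-04]), array([0.0001, 0.0002, 0.0352]))
```

Emit:
{"name": "servo_tool", "arguments": {
  "targets": "0 0.94 0.8 0 0 0 0.02; 0 0.94 0.8 0 0 0 0.02; 0 0.94 0.8 0 0 0 0.02; 0 0.94 0.8 0 0 0 0.02; 0 0.94 0.8 0 0 0 0.02; 0 0.94 0.8 0 0 0 0.02; 0 0.94 0.8 0 0 0 0.02; 0 0.94 0.8 0 0 0 0.02; 0 0.94 0.8 0 0 0 0.02; 0 0.94 0.8 0 0 0 0.02; 0 0.94 0.8 0 0 0 0.02"
}}

```text
time: 2.07
tool_pos: [0.527, 0.048, 0.2704]
ee_rot: [-3.141, 0.001, -0.273]
wrist_force: [0.1, 0.3, -0.1]
width: 0.0005
```

Run:
```python
from bench import get_obs,vision
from h import *
import cv2,pickle
o=get_obs(); print(o["time"],o["tool_pos"],o["ee_rot"],box(o["tool_pos"]),o["width"],delta(o,w([0,.04,.27])))
s=vision.snapshot("wrist"); cv2.imwrite("pics/w1.png",s["image"][:,:,::-1]); pickle.dump((o,s),open("w1.pkl","wb"))
```

```text
2.0667 [0.52697409 0.0480289  0.27035466] [-3.14108453e+00  8.78597077e-04 -2.73198833e-01] [-0.00476604  0.03771164  0.27035466] 0.00047027109189771543 (array([ 0.0195, -0.0081,  0.0014]), array([-0.0002,  0.0003,  0.0178]))
```

View pics/w1.png

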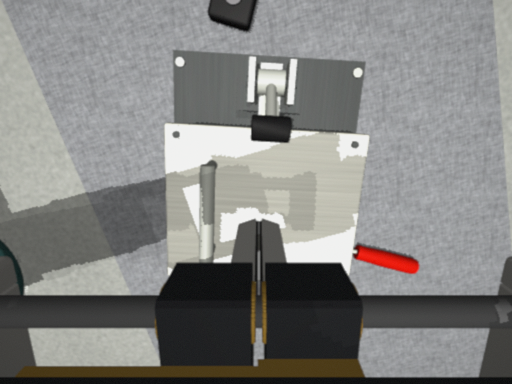

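The wrist view has the black grip at about (271,129), the bar running from (208,165) downward and the meter's corner at the top. I'll cross-check the grip and bar using all three views.

Run:
```python
import pickle
from h import *
o,d=pickle.load(open("s0.pkl","rb")); o1,s=pickle.load(open("w1.pkl","rb"))
T=np.eye(4);T[:3,:3]=Ro.from_euler('xyz',o1["ee_rot"]).as_matrix();T[:3,3]=o1["tool_pos"]; T=T@s["T_tool_cam"]
rw=lambda p:ray(s,p,T)
import cv2
im=s["image"]; g=im.max(2); m=((g<45).astype(np.uint8)); m[:100]=0;m[150:]=0;m[:,:240]=0;m[:,300:]=0
n,l,st,c=cv2.connectedComponentsWithStats(m); k=1+st[1:,4].argmax(); print(st[k],c[k])
gt=(201.0,212.6); gs=(269.8,145.5)
for rs in ([rw(c[k]),ray(d["scene"],gs)],[rw(c[k]),ray(d["top"],gt)],[rw(c[k]),ray(d["top"],gt),ray(d["scene"],gs)]):
    x,e=tri(rs); print(x.round(4),np.round(e,4),"box",box(x).round(4))
for p in [(176,134),(355,145)]: x=onz(rw(p),.11);print(p,box(x).round(4))
```

```text
[252 115  39  16 345] [273.56811594 120.65217391]
[0.554  0.1074 0.1951] [0.0032 0.0032] box [0.0016 0.1026 0.1951]
[0.5597 0.1067 0.1575] [0.002 0.002] box [0.0073 0.1039 0.1575]
[0.5554 0.1048 0.1981] [0.0046 0.0035 0.0029] box [0.0038 0.1006 0.1981]
(176, 134) [-0.0985  0.0827  0.11  ]
(355, 145) [0.0996 0.0817 0.11  ]
```

The views agree: the grip is near box (2, 99, 197) mm. I'll descend beside it on the lid side.

Emit:
{"name": "servo_tool", "arguments": {
  "targets": "0 0.02 -0.06 0.15 0 0 0.018; 0 0.02 -0.06 0.33 0 0 0.018; 0 0.02 -0.06 0.33 0 0 0.018; 0 0.02 -0.06 0.33 0 0 0.018; 0 0.02 -0.06 0.33 0 0 0.018"
}}

```text
time: 2.53
tool_pos: [0.537, 0.0612, 0.1904]
ee_rot: [-3.14, -0.003, -0.329]
wrist_force: [-0.4, -0.5, 0.8]
width: 0.0005
```

```bash
cat > st.py <<'E'
from bench import get_obs
from h import *
o=get_obs(); print(o["time"],o["tool_pos"].round(4),o["ee_rot"].round(4),"box",box(o["tool_pos"]).round(4),o["wrist_force"].round(2),o["width"])
E
python3 st.py
python3 - <<'E'
from bench import get_obs
from h import *
o=get_obs()
for a in np.arange(-.55,.9,.145):
    y,z=.140+.075*np.sin(a)-.019,.133+.075*np.cos(a)-.007
    print(round(a,2),delta(o,w([0.002,y,z])))
print(delta(o,w([0.002,.182,.176])))
E
```

```text
2.5333 [0.537  0.0612 0.1904] [-3.1405e+00 -2.9000e-03 -3.2890e-01] box [0.0005 0.0534 0.1904] [-0.36 -0.53  0.83] 0.0005109427085176631
-0.55 (array([ 0.0061, -0.1137,  0.0019]), array([-0.0004, -0.0009,  0.    ]))
-0.4 (array([ 0.0062, -0.1523, -0.018 ]), array([-0.0004, -0.0009,  0.    ]))
-0.26 (array([ 0.0062, -0.1934, -0.0321]), array([-0.0004, -0.0009,  0.    ]))
-0.12 (array([ 0.0062, -0.2361, -0.0402]), array([-0.0004, -0.0009,  0.    ]))
0.03 (array([ 0.0062, -0.2796, -0.042 ]), array([-0.0004, -0.0009,  0.    ]))
0.18 (array([ 0.0062, -0.3228, -0.0375]), array([-0.0004, -0.0009,  0.    ]))
0.32 (array([ 0.0062, -0.3649, -0.0268]), array([-0.0004, -0.0009,  0.    ]))
0.47 (array([ 0.0062, -0.405 , -0.0101]), array([-0.0004, -0.0009,  0.    ]))
0.61 (array([ 0.0061, -0.4424,  0.0122]), array([-0.0004, -0.0009,  0.    ]))
0.76 (array([ 0.006 , -0.4761,  0.0396]), array([-0.0004, -0.0009,  0.    ]))
0.9 (array([ 0.0059, -0.5054,  0.0716]), array([-0.0004, -0.0009,  0.    ]))
(array([ 0.006 , -0.5144,  0.0581]), array([-0.0004, -0.0009,  0.    ]))
```

Emit:
{"name": "servo_tool", "arguments": {
  "targets": "0 0.006 -0.08 0 0 0 0; 0 0.006 -0.114 0 0 0 0; 0 0.006 -0.133 -0.01 0 0 0; 0 0.006 -0.152 -0.018 0 0 0; 0 0.006 -0.173 -0.026 0 0 0; 0 0.006 -0.193 -0.032 0 0 0; 0 0.006 -0.215 -0.037 0 0 0; 0 0.006 -0.236 -0.04 0 0 0; 0 0.006 -0.258 -0.041 0 0 0; 0 0.006 -0.28 -0.042 0 0 0; 0 0.006 -0.28 -0.042 0 0 0"
}}

```text
time: 3.45
tool_pos: [0.5607, 0.1278, 0.1979]
ee_rot: [-3.14, 0.001, -0.329]
wrist_force: [0.3, -0.2, 0.9]
width: 0.0005
```

```bash
python3 st.py
python3 - <<'E'
from bench import get_obs,vision
import cv2
s=vision.snapshot("scene"); cv2.imwrite("pics/s2.png",cv2.resize(s["image"][80:230,180:380,::-1],None,fx=3.5,fy=3.5,interpolation=2))
E
```

```text
3.45 [0.5607 0.1278 0.1979] [-3.1402e+00  1.1000e-03 -3.2890e-01] box [0.0013 0.1241 0.1979] [ 0.34 -0.24  0.93] 0.0004967850304169733
```

View pics/s2.png

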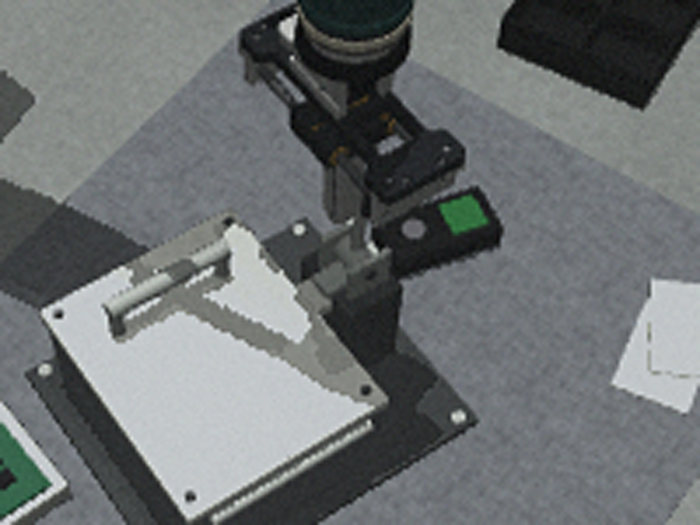

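The lever has left its place over the lid and the fingers are pushing it upright. I'll carry on along the arc.

Emit:
{"name": "servo_tool", "arguments": {
  "targets": "0 0 -0.022 0.002 0 0 0; 0 0 -0.043 0.005 0 0 0; 0 0 -0.065 0.01 0 0 0; 0 0 -0.085 0.015 0 0 0; 0 0 -0.105 0.023 0 0 0; 0 0 -0.125 0.032 0 0 0; 0 0 -0.145 0.042 0 0 0; 0 0 -0.163 0.054 0 0 0; 0 0 -0.18 0.066 0 0 0; 0 0 -0.2 0.076 0 0 0; 0 0 -0.222 0.084 0 0 0; 0 0 -0.222 0.084 0 0 0"
}}

```text
time: 4.5
tool_pos: [0.5782, 0.1784, 0.1767]
ee_rot: [3.139, 0.001, -0.33]
wrist_force: [-1.1, -3.3, -0.7]
width: 0.0006
```

```bash
python3 st.py
python3 - <<'E'
from bench import get_obs,vision
import cv2
s=vision.snapshot("scene"); cv2.imwrite("pics/s3.png",cv2.resize(s["image"][80:230,180:380,::-1],None,fx=3.5,fy=3.5,interpolation=2))
s=vision.snapshot("wrist"); cv2.imwrite("pics/w3.png",s["image"][:,:,::-1])
E
```

```text
4.5 [0.5782 0.1784 0.1767] [ 3.1392e+00  1.1000e-03 -3.3030e-01] box [0.0016 0.1777 0.1767] [-1.08 -3.35 -0.68] 0.0006178101662868083
```

View pics/s3.png

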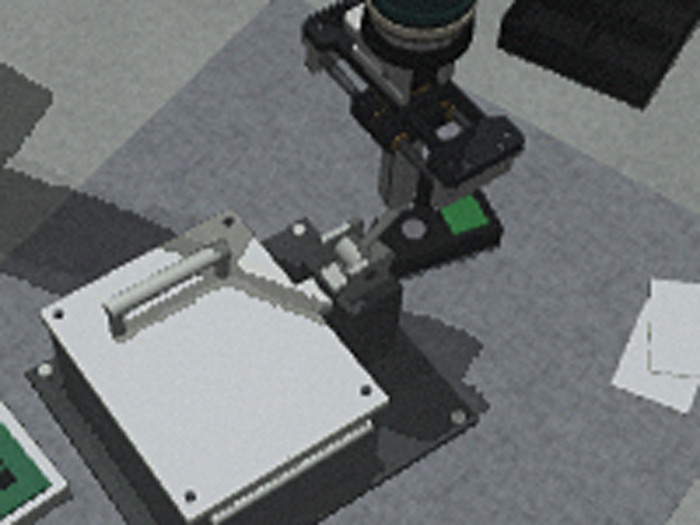

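View pics/w3.png

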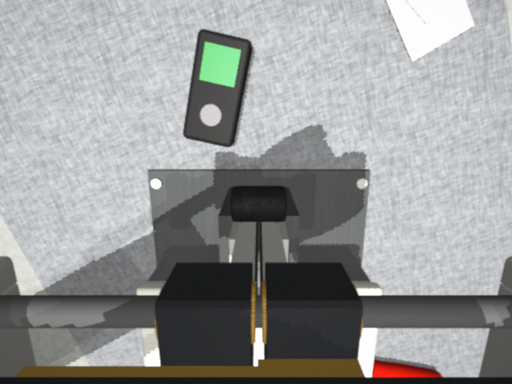

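The lever now leans away from the lid and the contact force is 3.5 N. I'll press on a little to make sure it reaches its stop.

Emit:
{"name": "servo_tool", "arguments": {
  "targets": "0 0 -0.012 0.005 0 0 0; 0 0 -0.025 0.01 0 0 0; 0 0 -0.025 0.01 0 0 0; 0 0 -0.025 0.01 0 0 0"
}}

```text
time: 4.93
tool_pos: [0.5784, 0.1789, 0.1765]
ee_rot: [3.13, 0.001, -0.334]
wrist_force: [-7.8, -14.1, 8.5]
width: 0.0006
```

```bash
python3 st.py
```

```text
4.9333 [0.5784 0.1789 0.1765] [ 3.1299e+00  1.1000e-03 -3.3410e-01] box [0.0017 0.1782 0.1765] [ -7.83 -14.13   8.5 ] 0.0006282267276115154
```

The force climbs to about 18 N with no movement, so the lever is at its stop. Back off, rise and open.

Emit:
{"name": "servo_tool", "arguments": {
  "targets": "0 0 0.06 -0.02 0 0 0; 0 0 0.1 -0.15 0 0 0; 0.5 0 0.15 -0.3 0 0 0; 0.5 -0.15 0.4 -0.3 0 0 0; 0.5 -0.25 0.68 -0.3 0 0 0; 0.5 -0.25 0.72 -0.3 0 0 0; 0.5 -0.25 0.72 -0.3 0 0 0; 0.5 -0.25 0.72 -0.3 0 0 0; 0.5 -0.25 0.72 -0.3 0 0 0; 0.5 -0.25 0.72 -0.3 0 0 0"
}}

```text
time: 5.77
tool_pos: [0.4637, 0.0353, 0.2502]
ee_rot: [-3.139, -0.001, -0.33]
wrist_force: [0.1, -0.3, -0.3]
width: 0.0465
```

```bash
python3 st.py
python3 - <<'E'
from bench import get_obs,vision
import cv2,pickle
from h import *
o=get_obs()
s=vision.snapshot("wrist"); cv2.imwrite("pics/w4.png",s["image"][:,:,::-1]); pickle.dump((o,s),open("w4.pkl","wb"))
s=vision.snapshot("scene"); cv2.imwrite("pics/s4.png",cv2.resize(s["image"][80:230,180:380,::-1],None,fx=3.5,fy=3.5,interpolation=2))
print(delta(o,w([-.061,0,.123])))
E
```

```text
5.7667 [0.4637 0.0353 0.2502] [-3.1393e+00 -1.2000e-03 -3.3010e-01] box [-0.0606  0.0052  0.2502] [ 0.06 -0.3  -0.26] 0.046539011984757725
(array([-0.0023,  0.0222,  0.5089]), array([-0.0007, -0.0004, -0.0003]))
```

View pics/s4.png

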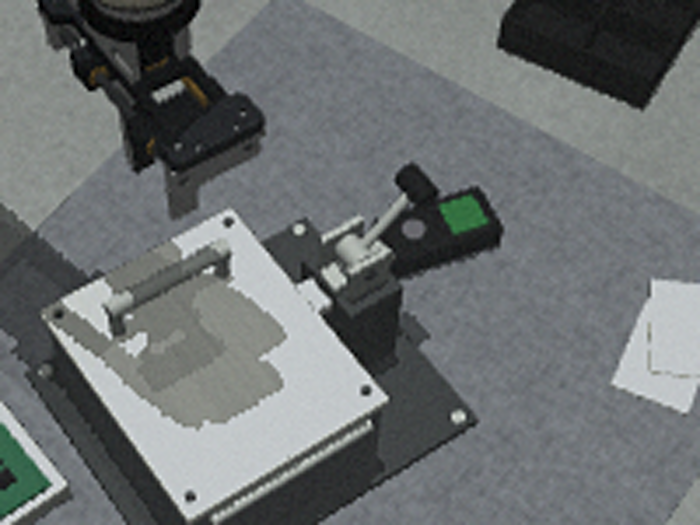

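View pics/w4.png

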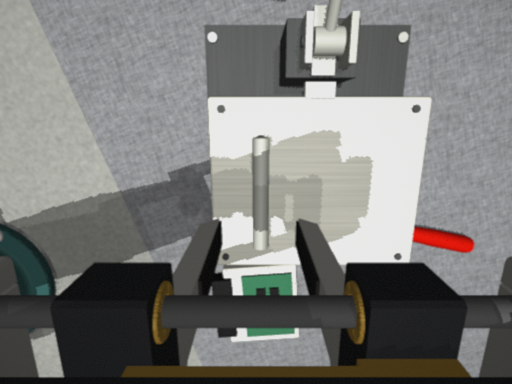

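The lever stands fully over. In the wrist view the bar runs from (261,140) to (261,248), centred between the open fingers to within about 2 mm. I'll descend onto it.

Emit:
{"name": "servo_tool", "arguments": {
  "targets": "0.5 0.004 0.022 0.15 0 0 0; 0.5 0.004 0.022 0.3 0 0 0; 0.5 0.004 0.022 0.4 0 0 0; 0.5 0.004 0.022 0.46 0 0 0; 0.5 0.004 0.022 0.5 0 0 0; 0.5 0.004 0.022 0.515 0 0 0; 0.5 0.004 0.022 0.515 0 0 0"
}}

```text
time: 6.45
tool_pos: [0.4624, 0.0297, 0.1206]
ee_rot: [-3.142, 0.001, -0.329]
wrist_force: [0.6, -0.6, 0.0]
width: 0.0472
```

```bash
python3 st.py
```

```text
6.45 [0.4624 0.0297 0.1206] [-3.1416e+00  1.3000e-03 -3.2940e-01] box [-0.06   -0.0006  0.1206] [ 0.58 -0.6   0.05] 0.04723545427130803
```

Emit:
{"name": "servo_tool", "arguments": {
  "targets": "0 0 0 0 0 0 0; 0 0 0 0 0 0 0; 0 0 0 0 0 0 0; 0 0 0 0 0 0 0; 0 0 0 0 0 0 0; 0 0 0 0 0 0 0"
}}

```text
time: 6.95
tool_pos: [0.4636, 0.0287, 0.122]
ee_rot: [-3.141, -0.004, -0.331]
wrist_force: [3.7, -1.4, -0.1]
width: 0.0153
```

```bash
python3 st.py;  python3 - <<'E'
from bench import get_obs,vision
import cv2
s=vision.snapshot("wrist"); cv2.imwrite("pics/w5.png",s["image"][:,:,::-1])
E
```

```text
6.95 [0.4636 0.0287 0.122 ] [-3.1409 -0.0039 -0.3306] box [-0.0585 -0.0011  0.122 ] [ 3.66 -1.37 -0.09] 0.01533153691266478
```

View pics/w5.png

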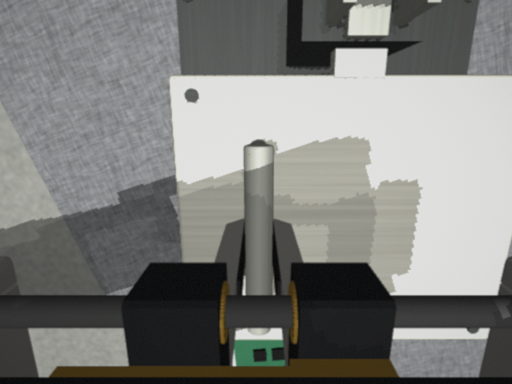

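The bar is gripped, at a width of 15.3 mm. I'll lift slowly along the hinge arc, watching the force.

Emit:
{"name": "servo_tool", "arguments": {
  "targets": "0 0.001 0 -0.006 0 0 0; 0 0.002 0 -0.012 0 0 0; 0 0.004 0 -0.018 0 0 0; 0 0.006 0 -0.024 0 0 0; 0 0.008 0 -0.03 0 0 0; 0 0.009 0 -0.035 0 0 0; 0 0.01 0 -0.04 0 0 0; 0 0.01 0 -0.04 0 0 0"
}}

```text
time: 7.67
tool_pos: [0.4659, 0.0278, 0.13]
ee_rot: [-3.141, -0.002, -0.331]
wrist_force: [9.0, -1.3, -8.4]
width: 0.0154
```

```bash
python3 st.py
```

```text
7.6667 [0.4659 0.0278 0.13  ] [-3.1412e+00 -2.3000e-03 -3.3090e-01] box [-0.056  -0.0012  0.13  ] [ 9.03 -1.32 -8.37] 0.015431182961071838
```

Emit:
{"name": "servo_tool", "arguments": {
  "targets": "0 0.005 0 -0.007 0 0 0; 0 0.01 0 -0.014 0 0 0; 0 0.014 0 -0.021 0 0 0; 0 0.018 0 -0.028 0 0 0; 0 0.022 0 -0.035 0 0 0; 0 0.025 0 -0.042 0 0 0; 0 0.028 0 -0.049 0 0 0; 0 0.031 0 -0.055 0 0 0; 0 0.031 0 -0.055 0 0 0; 0 0.031 0 -0.055 0 0 0"
}}

```text
time: 8.5
tool_pos: [0.4714, 0.0259, 0.1451]
ee_rot: [-3.141, 0.001, -0.33]
wrist_force: [0.4, 1.4, -5.8]
width: 0.0155
```

```bash
python3 st.py;  python3 - <<'E'
from bench import get_obs,vision
import cv2,pickle
o=get_obs(); d={}
for n in ["scene","top","wrist"]: d[n]=vision.snapshot(n)
pickle.dump((o,d),open("s6.pkl","wb"))
cv2.imwrite("pics/w6.png",d["wrist"]["image"][:,:,::-1])
cv2.imwrite("pics/s6.png",cv2.resize(d["scene"]["image"][110:280,130:340,::-1],None,fx=3.5,fy=3.5,interpolation=2))
E
```

```text
8.5 [0.4714 0.0259 0.1451] [-3.1414e+00  1.2000e-03 -3.3030e-01] box [-0.0502 -0.0012  0.1451] [ 0.43  1.42 -5.8 ] 0.015514542970726354
```

View pics/w6.png

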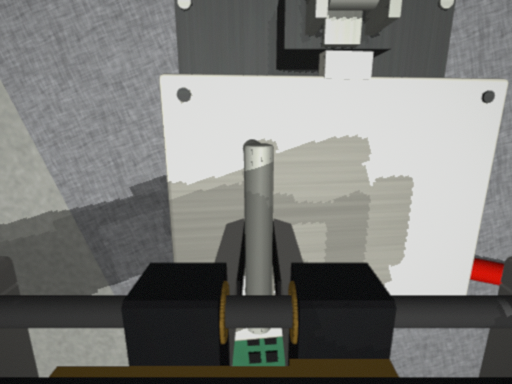

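View pics/s6.png

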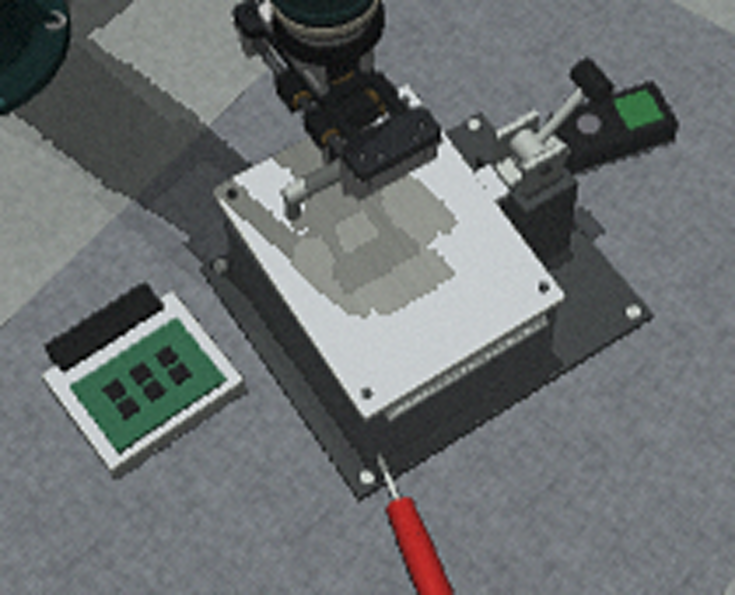

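In the wrist view the bar sits in the pads exactly as before, so it did not slip, while the lid has turned. The right-front lid screw gives an independent check of the angle.

Run:
```python
import pickle
from h import *
o,d=pickle.load(open("s6.pkl","rb"))
for p in [((231.5+.5)/3.5-.5+130,(193+.5)/3.5-.5+110),(196.3,169.4)]:
    c,r=ray(d["scene"],p); cb=box(c); rb=RB.T@r; t=(-.082-cb[1])/rb[1]; q=cb+t*rb
    print(q.round(4), "angle", np.arctan2(q[2]-.09,.112-q[0])-np.arctan2(.02,.2125))
o0,d0=pickle.load(open("s0.pkl","rb"))
import cv2
for n,(lo,hi) in {"green":((40,60,30),(90,255,255)),"red":((0,150,60),(6,255,255))}.items():
  for q in (d0,d):
    m=cv2.inRange(cv2.cvtColor(q["top"]["image"],cv2.COLOR_RGB2HSV),lo,hi); k,l,s,c=cv2.connectedComponentsWithStats(m)
    print(n,[(c[i].round(1).tolist(),int(s[i,4])) for i in range(1,k) if s[i,4]>60])
```

```text
[-0.0956 -0.082   0.138 ] angle 0.13328659965214373
[-0.101  -0.082   0.1078] angle -0.010463197534591642
green [([123.4, 211.7], 278), ([323.0, 283.5], 1182)]
green [([123.4, 211.7], 279), ([231.5, 250.5], 2232), ([269.0, 232.1], 116), ([323.0, 283.5], 1181), ([267.3, 313.9], 255), ([192.2, 323.0], 122), ([196.3, 361.6], 74), ([226.3, 373.5], 875)]
red [([97.7, 110.9], 319), ([312.2, 171.6], 315)]
red [([97.6, 111.0], 316), ([312.2, 171.6], 316)]
```

Emit:
{"name": "servo_tool", "arguments": {
  "targets": "0 0 0 0 0 0 0; 0 0 0 0 0 0 0; 0 0 0 0 0 0 0; 0 0 0 0 0 0 0; 0 0 0 0 0 0 0; 0 0 0 0 0 0 0"
}}

```text
time: 9.15
tool_pos: [0.4714, 0.0259, 0.1449]
ee_rot: [-3.142, 0.001, -0.33]
wrist_force: [-3.3, 2.8, -2.4]
width: 0.015
```

```bash
python3 st.py
```

```text
9.15 [0.4714 0.0259 0.1449] [-3.1415e+00  1.4000e-03 -3.3030e-01] box [-0.0503 -0.0012  0.1449] [-3.31  2.79 -2.36] 0.014968008153429888
```

The hold is steady, so I'm handing the job in.

```bash
python3 -c "
from bench import robot
print(robot.close_job())"; python3 st.py
```

```text
the job is handed in; nothing more can be done
None
the job is handed in; nothing more can be done
```

I flipped the lever to its stop, pulled the lid free by its bar handle, and handed the job in at about 9.2 s with the gripper still holding the lid ajar.

- **Lever:** I pushed it over with shut fingers until the force rose to about 18 N with no further movement. The scene view showed it leaning fully away from the lid, and it was still there in the last picture.
- **Lid angle:** The tool's rise along the hinge arc gives about 0.13–0.14 rad. The right-front lid screw in the scene image gives 0.133 rad (0.143 rad relative to its shut reading of -0.010). That puts the front edge about 30–32 mm open.
- **Hold:** In the wrist view the bar had not slipped in the pads. The pose moved by only 0.2 mm over the last half second, with the fingers closed on the bar at about 15 mm.
- **Bystanders:** The meter, unit and screwdriver were at the same pixels in the top view as at the start, to within 0.1 px.

Two readings were a little off:

- **Grip position:** The first two-view measurement of the lever grip was about 8 mm too far from the pivot. The wrist view corrected it before I touched the lever.
- **Wrist force:** It changed by a few newtons between the last two readings while the arm stood still. I put this down to sensor noise and settling.

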